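Open the reel cabinet and hold its gate wide

ROBOT

A 6-joint arm with a two-finger parallel gripper is mounted at the origin on the work surface. World frame = base frame: x ahead of the robot, y to its left, z up, the work surface at z = 0. Lengths are in m, angles in rad, forces in N, time in s.
With the tool pointing down it reaches from about 0.3 to 0.775 m from the base axis. Payload 14.6 kg.
Tool frame: the origin (TCP) lies midway between the tips of the shut fingers; the grasp point (between the pads) lies 19 mm behind it (ctrl.tcp_to_grasp is the z of the grasp point in the tool frame, in m); z points along the fingers, y is the line along which they close (so a half turn about z gives the same grasp; the last joint's range is limited). The gripper opens to 94 mm and grips with 3 to 60 N. Pads are 16 mm wide; open, the fingers measure 119 mm over their backs; the gripper's body (75 mm by 177 mm) begins 78 mm behind the grasp point.
Start: joints at [-1.248, 0.3, 1.521, -0, 1.321, -0.067], TCP at [0.209, -0.509, 0.205] pointing down, gripper open.
Joint ranges: [-3.03, 3.03], [-0.79, 2.21], [0.23, 2.52], [-1.04, 4.18], [0, 3.07], [-2.55, 2.55]. Speed limits (rad/s): [2.22, 2.22, 2.57, 3.14, 3.14, 3.14].

INTERFACE

Orientations are given as [roll, pitch, yaw] about the fixed x, y, z axes, in that order (R = Rz(yaw) Ry(pitch) Rx(roll)).
In Python, from station import monitor, camera, ctrl gives the robot as it stands.
- The arm moves only by the tool apply_moves, never from a script. Its argument "plan" is one flat list of numbers, 4 for each row, row after row: the shift along the tool's x, y, z in mm, then the turn about the tool's z in rad. In form: [dx, dy, dz, spin, dx, dy, dz, spin, ...]. A call has 1 to 20 rows; each row shifts and turns the commanded pose from where the row before left it, along the tool's axes as they then stand; what a row does not reach is not made up. A row lasts 1/10 s, in which the tool goes at most 50 mm and 8.59 degrees, less where a joint would pass 70% of its speed; a pose out of reach is approached as far as the arm can. A call is refused whole if a number of a shift passes 50 or a number of a turn 0.15, either way. A call with a gripper value outside its range is refused whole. "hand" is the gripper command: -1 is shut, 1 is fully open, values between are in proportion, set as the call begins (left out, the last holds). The fingers move at their own pace and stop on an object; "squeeze" is the grip in N (left out, the last holds). Time passes only in rows, so rows that do not move let the fingers close. It gives the time, the measured TCP pose, the force, the opening and the grip force at its end, in the units of the state.
- monitor.get_obs(): the state, without advancing time (a new reading comes with each control period).
- camera(name): name is "scene" or "top" or "wrist"; returns a dict with "image" (420x560x3 uint8, red, green, blue), "range_z" (420x560 float32, m along the optical axis (not along the pixel's ray), 0 where there is no reading), "mtx" (3x3 intrinsics, pixels), "rvec" (rotation vector, rad) and "tvec" (3), from world to camera coordinates, as OpenCV has them. Camera axes: x right, y down, z forward; pixel columns grow to the right and rows downward; lengths in m; the calibration is good to about 2 mm. The wrist camera is an equidistant fisheye: a pixel r from the principal point sees the ray r / f radians off the axis. A picture is of the moment at which its call begins.
- ctrl.hand_in(): hands the job in; it is judged then, once.
The state is a dict: "time_s": time; "qpos": joint angles; "joint_vel": joint speeds; "tau": joint torques, N m; "ee_pos": TCP position; "eef_rot": TCP orientation; "force": force on the tool from outside, world axes, zero at the start; "moment": the same for the moment, N m; "grip_width": finger opening in m; "grip_force": force on a finger pad.
Only numpy, scipy, OpenCV 4.12 (cv2) and the standard library are available. Lean on these libraries where they do the work, as an engineer would, in place of code of your own. Each camera call takes 0.05 s, during which the arm holds its last target. There are 200 camera calls.

TASK

Open the small plywood reel cabinet for a colleague who needs both hands: squeeze its tall catch fully together first, then its low catch, and leave both squeezed. Then swing the gate out by its upright post, past the detent, until it stands about square to the cabinet's front, and finish while still holding it wide there, because it springs back if let go. Leave everything else on the table and on the cabinet where it is.

Things in the scene. Friction and masses are not known exactly. Their poses are not given: they have to be found in the camera images.
- cabinet: Fixed plywood cabinet, 140 mm high to its flat roof. Origin on the gate's upright hinge axis at table height, at the front's left end seen from the robot. z up, x into the cabinet, y along the front to the hinge end: it spans x 10 to 210, y -258 to 12; a 16 high apron lies in front (x -110 to 10, y -138 to 12). Placed anew each time, turned up to 0.2 rad
- gate (a joint): Gate opening, rad: 0 shut, 1.57 square to the front, stop 1.75. Plywood frame with clear pane, 245 mm wide, top edge 136 high, hinged at the cabinet's origin; swings out to cabinet -x, clockwise from above. Once unlatched a spring pulls it shut (0.1 N m shut, 0.45 at 1.5 rad); a detent at 0.6 to 0.8 rad adds about 0.6 N m. Let go when wide, it swings back
- post_top (a point): Middle of the top of the gate's pull, an upright round aluminium post, 14 mm in diameter, its top 196 above the table, on a bracket whose top is 118 above the table; at cabinet x -55, y -140 when shut. It turns with the gate about the hinge axis; grip it from above at any yaw
- gate_hinge (a point): Point on the hinge axis, 140 mm above the table; turns with the gate. The gate's two steel keeper tabs, 43 and 163 mm from it, reach 160 high; the catches' hooks hold them
- tall_catch: Tall dark steel squeeze catch on the roof: two upright jaws 46 mm high, 16 wide (x), 10 thick (y). Origin on the roof (140 above the table), mid-catch; axes as the cabinet's. Jaw at y -24 to -14 is fixed; jaw at y 14 to 24 slides 12 towards it and carries the hook arm. The catches sit at cabinet x 33, y -75 and -195; which is where varies
- low_catch: The low squeeze catch: as the tall one, but its jaws are 28 mm high and 30 wide (x)
- tall_grip (a point): Point at the height of the tall catch's jaw tops, midway between the jaws' outer faces when fully squeezed (6 mm from its origin towards the fixed jaw)
- low_grip (a point): The same point of the low catch
- tall_paddle (a joint): How far the tall catch's sliding jaw is squeezed in, m: 0 to 0.0025 at the start (latched), 0.012 fully in (stop). Stiff (5 N), stays where it is left; the hook frees its keeper from about 0.008. Width over the jaws: 48 mm at 0, 36 at 0.012
- low_paddle (a joint): The same for the low catch
- mug: Bystander: white mug, 76 mm in diameter, 90 high, on the table beside the hinge end
- glue: Bystander: white bottle, 42 mm in diameter, 120 high, on the table beyond the free end
- tape: Bystander: cardboard-coloured tape ring, 90 mm in diameter, 24 high, on the table
- screwdriver: Bystander: screwdriver lying on the table, in front of the hinge end
- wire_reel: Bystander: small reel of copper wire, grey flanges 60 mm in diameter, 36 high, lying on the cabinet roof behind the catches
- bracket: Bystander: white printed angle bracket, 50 mm long, 28 high, on the cabinet roof behind the catches

How it is judged:
On the way, in this order (a step that is already met when the one before it is completed fails the run):
1. the tall catch is squeezed in while the low one is still latched and the gate shut (value of joint tall_paddle above 0.009 m and value of joint low_paddle below 0.005 m and value of joint gate below 0.12 rad), for 0.1 s.
2. both catches are squeezed in, the gate still shut (value of joint each of tall_paddle, low_paddle above 0.009 m and value of joint gate below 0.12 rad), for 0.1 s.
3. the gate is past its detent (value of joint gate above 0.95 rad), for 0.1 s.
At the end, for the whole second after the job is handed in: The gate stands open by more than 1.3 rad (stop at 1.75), still (under 0.15 rad/s), with the robot in contact with it by more than 0.5 N; both catches are squeezed in by more than 9 of their 12 mm (value of joint gate above 1.3 rad and velocity of joint gate between -0.15 and 0.15 rad/s and (contact force between gate and the fingers above 0.5 N or contact force between gate and the arm above 0.5 N) and value of joint each of tall_paddle, low_paddle above 0.009 m); the arm keeps its last pose, push and grip.
It fails at once if the low catch is squeezed in before the tall one (value of joint low_paddle above 0.006 m and value of joint tall_paddle below 0.006 m).
It fails at once if a bystander is moved by more than 30 mm (distance of any of mug, glue, tape, screwdriver, wire_reel, bracket from where it was at the start of the episode above 0.03 m).
It also fails if it takes over 59 s, if anything falls off the work surface, if the arm or the gripper's body presses on something with over 40 N, if the wrist force passes 120 N, or if a joint passes its speed limit or range.

## Working session

There is one attempt and no reset: what is moved stays moved. The work goes in short steps, Python scripts to look and compute and a tool call to move; the robot and the scene stay as the last step left them, time stands still between calls to the robot, and variables do not carry over. Pictures are saved under pics/ and viewed, at most 10 in all, crops included, and the job is handed in when it is done.

Besides the shell and the picture viewer there is one more tool, called after "Request:" as name(argument=value, ...) on one line, values as JSON. apply_moves: Moves the arm, as the interface text tells. Its arguments: {"type":"object","properties":{"plan":{"type":"array","items":{"type":"number"}},"hand":{"type":"number"},"squeeze":{"type":"number"}},"required":["plan"]}

```bash
mkdir -p pics; ls; cat > h.py <<'E'
import numpy as np, cv2
from station import monitor, camera, ctrl
def cloud(c):
    d=c["range_z"]; v,u=np.indices(d.shape); K=c["mtx"]
    p=np.stack([(u-K[0,2])/K[0,0]*d,(v-K[1,2])/K[1,1]*d,d],-1)
    R=cv2.Rodrigues(np.array(c["rvec"],float))[0]
    return (p-np.array(c["tvec"]).ravel())@R
E
python3 - <<'E'
from h import *
for n in ("scene","top"):
    c=camera(n); cv2.imwrite(f"pics/{n}.png",c["image"][...,::-1]); np.savez(n+".npz",**c)
print(monitor.get_obs())
E
```

```text
pics
{'time_s': 0.1, 'qpos': array([-1.24761012e+00,  3.00421351e-01,  1.52154383e+00, -1.24549472e-06,
        1.32073074e+00, -6.66087472e-02]), 'joint_vel': array([-0.00076603, -0.00179127, -0.00154343, -0.00101768,  0.00075831,
       -0.00084831]), 'tau': array([ 2.58793072e-03, -5.32640934e+01, -3.53280258e+01,  7.10396119e-02,
        2.35141284e-02, -7.20576213e-05]), 'ee_pos': array([ 0.20891068, -0.50850356,  0.20492939]), 'eef_rot': array([-3.14049175e+00, -7.22291857e-05,  3.89795221e-01]), 'force': array([ 0.49639543, -1.09691329, -0.87926694]), 'moment': array([ 0.02653888, -0.02240834,  0.01045854]), 'grip_force': 0.0, 'grip_width': 0.09406144902511147}
```

View pics/scene.png

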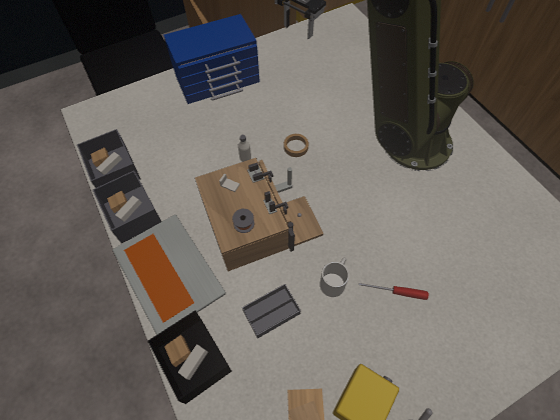

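View pics/top.png

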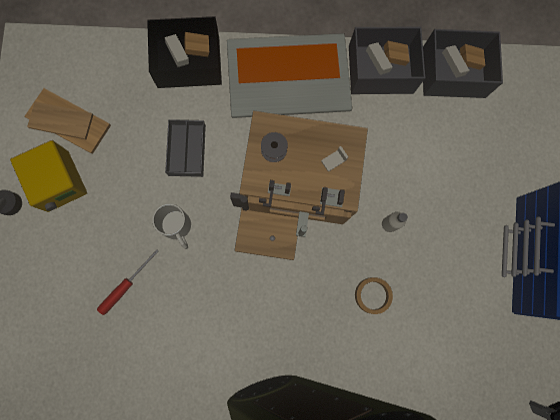

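The cabinet sits at top-view pixels (240–367, 112–220), with catches near (280,188) and (332,195) and the post near (303,225). The mug is at (172,222), the glue at (397,221) and the tape at (374,295). Next I measure with the depth data and enlarge the crop.

```bash
python3 - <<'E'
from h import *
c=dict(np.load("top.npz")); P=cloud(c); 
np.set_printoptions(precision=4,suppress=True)
roof=(abs(P[...,2]-.14)<.006); roof[:100]=0; roof[260:]=0; roof[:,:225]=0; roof[:,380:]=0
n,l,s,ce=cv2.connectedComponentsWithStats(roof.astype(np.uint8)); k=1+np.argmax(s[1:,4]); m=l==k
pts=P[m][:,:2].astype(np.float32)
r=cv2.minAreaRect(pts*1000); print(s[k],r,cv2.boxPoints(r),P[m][:,2].mean())
for n in("top","scene"):
    Q=cloud(dict(np.load(n+".npz"))); 
    mm=(Q[...,2]>.16)&(Q[...,2]<.215)&(Q[...,0]>.3)&(Q[...,0]<.75)&(abs(Q[...,1])<.35)
    k,l,s,ce=cv2.connectedComponentsWithStats(mm.astype(np.uint8))
    for i in range(1,k):
        if s[i,4]>3: q=Q[l==i]; print(n,s[i],q.min(0),q.max(0),np.median(q,0))
im=c["image"][165:265,225:375,::-1]; cv2.imwrite("pics/topc.png",cv2.resize(im,None,fx=5,fy=5,interpolation=2))
E
```

```text
[ 239  110  129  102 8857] ((687.57177734375, -6.5725555419921875), (270.33770751953125, 217.7353057861328), 83.03169250488281) [[ 563.1096 -127.5351]
 [ 779.2365 -153.9508]
 [ 812.034   114.39  ]
 [ 595.907   140.8057]] 0.13967760417860972
top [261 132  27  26 554] [0.6877 0.0341 0.1709] [0.746  0.0919 0.1801] [0.7163 0.0632 0.1755]
top [339 146   9  13  49] [ 0.6954 -0.1008  0.1603] [ 0.7218 -0.0827  0.1703] [ 0.7081 -0.0915  0.1666]
top [269 180   7  10  49] [0.6186 0.0578 0.1606] [0.634  0.0712 0.1874] [0.625  0.065  0.1839]
top [285 182   6  10  47] [0.6145 0.0258 0.1601] [0.6306 0.0362 0.1885] [0.6208 0.0304 0.1848]
top [277 186   4   2   4] [0.6238 0.0468 0.1605] [0.6266 0.0534 0.1623] [0.6262 0.0501 0.1619]
top [321 187  13  15  76] [ 0.5961 -0.0711  0.16  ] [ 0.6271 -0.0445  0.1723] [ 0.6111 -0.0517  0.1675]
top [338 189   7  14  66] [ 0.5933 -0.0945  0.1607] [ 0.6235 -0.0822  0.1713] [ 0.6074 -0.0877  0.1678]
top [262 198   3   3   4] [0.5938 0.0812 0.1601] [0.5983 0.0856 0.1617] [0.596  0.0844 0.1607]
top [300 225   7   8  46] [ 0.5234 -0.0095  0.1676] [0.5363 0.0022 0.198
[... 340 characters left out ...]
81]
scene [219 174   7   9  33] [ 0.696  -0.1016  0.1602] [ 0.7232 -0.081   0.1726] [ 0.709  -0.0907  0.1669]
scene [268 174   3   4   8] [ 0.581  -0.0376  0.1601] [ 0.5861 -0.0279  0.1648] [ 0.5837 -0.0332  0.1613]
scene [264 191   6   9  42] [0.6174 0.0263 0.1607] [0.6319 0.0376 0.1898] [0.6256 0.0341 0.1806]
scene [268 201   7  10  48] [0.6211 0.0444 0.1603] [0.6365 0.0727 0.1894] [0.629  0.0702 0.1813]
scene [282 202   5   4   9] [0.585  0.067  0.1606] [0.5967 0.0787 0.1625] [0.5889 0.0715 0.1612]
scene [232 209  22  19 325] [0.6893 0.0348 0.1707] [0.7473 0.0929 0.183 ] [0.7186 0.0647 0.1766]
scene [284 209   2   2   4] [0.597  0.089  0.1603] [0.6016 0.0934 0.162 ] [0.5995 0.0909 0.1617]
```

View pics/topc.png

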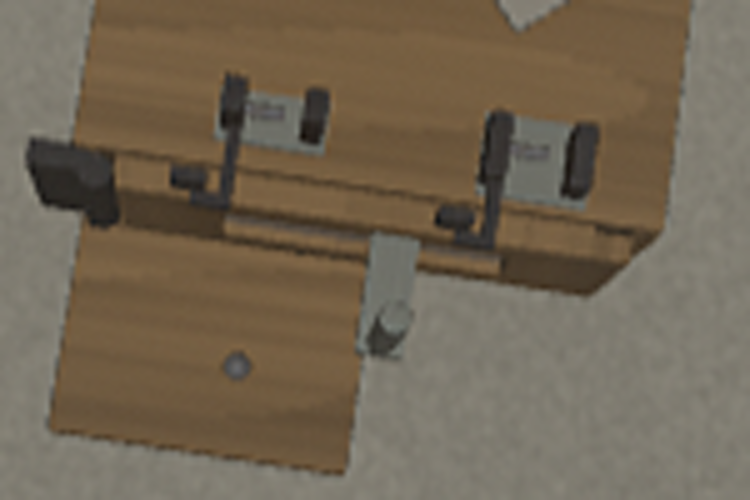

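The depth data gives a consistent fix. The hinge is at (0.602, 0.128) and the cabinet yaw is −0.122. The tall catch is at the hinge side with its grip at (0.625, 0.044). The low grip is at (0.610, −0.076) and the post at (0.530, −0.004). I'll raise, align the yaw, then move over.

Request:
apply_moves(plan=[0,0,-30,0.128,0,0,-30,0.128,0,0,-30,0.128,0,0,-25,0.127], hand=1, squeeze=30)

```text
time_s: 0.5
ee_pos: [0.209, -0.5087, 0.3219]
eef_rot: [3.141, -0.0, -0.126]
force: [-0.3, 0.4, -0.4]
grip_width: 0.0941
grip_force: 0.0
```

Request:
apply_moves(plan=[19,-33,0,0,19,-33,0,0,19,-33,0,0,19,-33,0,0,19,-33,0,0,19,-33,0,0,19,-33,0,0,19,-33,0,0,19,-33,0,0,19,-33,0,0,19,-33,0,0,19,-33,0,0,19,-33,0,0,19,-33,0,0,19,-33,0,0,19,-33,0,0,19,-33,0,0,19,-33,0,0,0,0,0,0,0,0,0,0])

```text
time_s: 2.5
ee_pos: [0.6203, 0.0399, 0.3196]
eef_rot: [3.141, 0.001, -0.12]
force: [0.1, -0.5, 0.2]
grip_width: 0.0938
grip_force: 0.0
```

```bash
cat >> h.py <<'E'
def fcloud(c):
    d=c["range_z"]; v,u=np.indices(d.shape); K=c["mtx"]
    a=(u-K[0,2])/K[0,0]; b=(v-K[1,2])/K[1,1]; t=np.hypot(a,b)+1e-9
    s=np.tan(np.minimum(t,1.5))/t
    R=cv2.Rodrigues(np.array(c["rvec"],float))[0]
    return (np.stack([a*s*d,b*s*d,d],-1)-np.array(c["tvec"]).ravel())@R
E
python3 - <<'E'
from h import *
np.set_printoptions(precision=4,suppress=True)
c=camera("wrist"); cv2.imwrite("pics/w1.png",c["image"][...,::-1]); Q=fcloud(c)
mm=(Q[...,2]>.162)&(Q[...,2]<.2)&(Q[...,0]>.45)&(Q[...,0]<.68)&(abs(Q[...,1])<.2)&(c["range_z"]>0)
k,l,s,ce=cv2.connectedComponentsWithStats(mm.astype(np.uint8))
for i in range(1,k):
    if s[i,4]>15: q=Q[l==i]; q=q[q[:,2]>np.percentile(q[:,2],90)-.004]; print(s[i],q.min(0),q.max(0),(q.min(0)+q.max(0))/2)
E
```

```text
[354 178  11  28 282] [ 0.6005 -0.056   0.1655] [ 0.6298 -0.0442  0.1708] [ 0.6151 -0.0501  0.1682]
[386 179  12  27 258] [ 0.5963 -0.0938  0.166 ] [ 0.6259 -0.0812  0.1705] [ 0.6111 -0.0875  0.1683]
[242 184  12  20 224] [0.6218 0.0623 0.1835] [0.6376 0.0731 0.1884] [0.6297 0.0677 0.186 ]
[278 184  10  20 196] [0.6174 0.0269 0.1838] [0.6332 0.0374 0.1884] [0.6253 0.0322 0.1861]
[316 260  17  26 290] [ 0.5252 -0.01    0.1932] [0.539  0.0038 0.1983] [ 0.5321 -0.0031  0.1957]
```

View pics/w1.png

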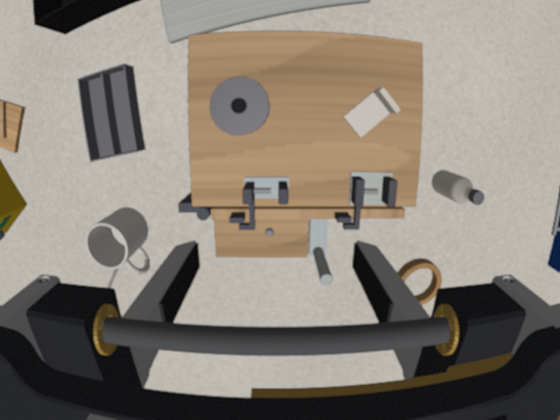

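The wrist view shows the tall jaws at (248,194)/(283,194), the low ones at (359,192)/(391,192) and the post at (324,273). The positions agree within 3 mm. Now I descend on the tall catch and squeeze.

Request:
apply_moves(plan=[6,-5,0,0,0,0,30,0,0,0,30,0,0,0,30,0,0,0,30,0,0,0,20,0,0,0,17,0,0,0,0,0,0,0,0,0])

```text
time_s: 3.45
ee_pos: [0.6271, 0.0433, 0.1643]
eef_rot: [-3.141, -0.001, -0.122]
force: [0.8, -0.5, 0.8]
grip_width: 0.094
grip_force: 0.0
```

Request:
apply_moves(plan=[0,0,0,0,0,0,0,0,0,0,0,0,0,0,0,0,0,0,0,0,0,0,0,0,0,0,0,0,0,0,0,0,0,0,0,0,0,0,0,0,0,0,0,0,0,0,0,0], hand=-1, squeeze=30)

```text
time_s: 4.65
ee_pos: [0.627, 0.0445, 0.1637]
eef_rot: [-3.14, -0.0, -0.121]
force: [0.4, 5.6, 1.7]
grip_width: 0.0353
grip_force: 30.1
```

Request:
apply_moves(plan=[0,0,0,0,0,0,0,0,0,0,0,0,0,0,0,0,0,0,0,0,0,0,0,0,0,0,-25,0,0,0,-30,0,0,30,0,0,0,30,0,0,0,30,0,0,0,30,0,0,0,0,0,0], hand=1)

```text
time_s: 5.95
ee_pos: [0.6119, -0.0783, 0.2185]
eef_rot: [3.141, 0.0, -0.124]
force: [-0.3, 0.1, -0.3]
grip_width: 0.0942
grip_force: 0.0
```

```bash
python3 - <<'E'
from h import *
np.set_printoptions(precision=4,suppress=True)
o=monitor.get_obs(); print(o["ee_pos"],o["eef_rot"],o["grip_width"])
c=camera("wrist"); Q=fcloud(c)
mm=(Q[...,2]>.162)&(Q[...,2]<.2)&(Q[...,0]>.45)&(Q[...,0]<.68)&(abs(Q[...,1])<.2)&(c["range_z"]>0)
k,l,s,ce=cv2.connectedComponentsWithStats(mm.astype(np.uint8))
for i in range(1,k):
    if s[i,4]>15: q=Q[l==i]; q=q[q[:,2]>np.percentile(q[:,2],90)-.004]; print(s[i],q.min(0),q.max(0),(q.min(0)+q.max(0))/2)
E
```

```text
[ 0.6119 -0.0783  0.2185] [ 3.1411  0.     -0.1244] 0.09416776408963384
[230 208  19  41 539] [ 0.5996 -0.0561  0.1654] [ 0.6303 -0.0439  0.1705] [ 0.6149 -0.05    0.1679]
[281 208  14  40 526] [ 0.5955 -0.0936  0.1659] [ 0.6258 -0.0808  0.1701] [ 0.6106 -0.0872  0.168 ]
[ 93 217  26  29 539] [0.6198 0.0512 0.1829] [0.6364 0.0637 0.1879] [0.6281 0.0575 0.1854]
[121 218  26  29 555] [0.6169 0.0257 0.1828] [0.6327 0.0368 0.188 ] [0.6248 0.0313 0.1854]
[194 314  17  11 146] [ 0.5346 -0.0099  0.1716] [0.5397 0.0002 0.1771] [ 0.5371 -0.0048  0.1744]
```

Tall jaw spacing is now 26 mm, so it is squeezed fully. Next the low catch: shift about 3 mm in y and descend 70 mm.

Request:
apply_moves(plan=[0,-3,25,0,0,0,25,0,0,0,12,0,0,0,7,0,0,0,0,0,0,0,0,0])

```text
time_s: 6.6
ee_pos: [0.6132, -0.0722, 0.1505]
eef_rot: [3.142, -0.001, -0.121]
force: [0.1, -0.1, -0.2]
grip_width: 0.0939
grip_force: 0.0
```

Request:
apply_moves(plan=[0,0,0,0,0,0,0,0,0,0,0,0,0,0,0,0,0,0,0,0,0,0,0,0,0,0,0,0,0,0,0,0,0,0,0,0,0,0,0,0,0,0,0,0,0,0,0,0], hand=-1)

```text
time_s: 7.8
ee_pos: [0.6125, -0.0744, 0.1495]
eef_rot: [3.139, -0.0, -0.122]
force: [-1.7, -12.0, 0.9]
grip_width: 0.0357
grip_force: 30.0
```

Request:
apply_moves(plan=[0,0,0,0,0,0,0,0,0,0,0,0,0,0,0,0,0,0,0,0,0,0,0,0,0,0,-25,0,0,0,-25,0,0,0,-25,0,0,0,-25,0,0,0,0,0,0,0,0,0], hand=1)

```text
time_s: 9.0
ee_pos: [0.6127, -0.0723, 0.2492]
eef_rot: [-3.142, -0.0, -0.121]
force: [-0.2, 0.5, -0.6]
grip_width: 0.0943
grip_force: 0.0
```

```bash
python3 - <<'E'
from h import *
np.set_printoptions(precision=4,suppress=True)
c=camera("wrist"); Q=fcloud(c)
mm=(Q[...,2]>.162)&(Q[...,2]<.2)&(Q[...,0]>.45)&(Q[...,0]<.68)&(abs(Q[...,1])<.2)&(c["range_z"]>0)
k,l,s,ce=cv2.connectedComponentsWithStats(mm.astype(np.uint8))
for i in range(1,k):
    if s[i,4]>15: q=Q[l==i]; q=q[q[:,2]>np.percentile(q[:,2],90)-.004]; print(s[i],q.min(0),q.max(0),(q.min(0)+q.max(0))/2)
E
```

```text
[257 199  13  36 427] [ 0.5986 -0.0678  0.1657] [ 0.6287 -0.055   0.1705] [ 0.6137 -0.0614  0.1681]
[287 199  13  36 426] [ 0.5947 -0.0935  0.1656] [ 0.6258 -0.0812  0.1712] [ 0.6102 -0.0874  0.1684]
[117 207  22  25 424] [0.6205 0.0516 0.1828] [0.6361 0.0627 0.188 ] [0.6283 0.0572 0.1854]
[144 207  22  26 431] [0.6168 0.0258 0.1831] [0.6329 0.0369 0.1882] [0.6249 0.0313 0.1857]
[202 297  20  29 403] [ 0.5289 -0.01    0.1929] [0.5397 0.0028 0.198 ] [ 0.5343 -0.0036  0.1954]
```

Both catches are squeezed. Now to the post.

Request:
apply_moves(plan=[-30,-20,0,0,-30,-20,0,0,-29,-18,0,0,0,0,0,0,0,0,30,0,0,0,30,0,0,0,23,0,0,0,0,0])

```text
time_s: 9.85
ee_pos: [0.5299, -0.0042, 0.1627]
eef_rot: [3.141, 0.007, -0.121]
force: [0.3, -0.0, 0.6]
grip_width: 0.094
grip_force: 0.0
```

Request:
apply_moves(plan=[0,0,0,0,0,0,0,0,0,0,0,0,0,0,0,0,0,0,0,0,0,0,0,0,0,0,0,0,0,0,0,0,0,0,0,0,0,0,0,0,0,0,0,0,0,0,0,0,0,0,0,0,0,0,0,0,0,0,0,0], hand=-1, squeeze=45)

```text
time_s: 11.35
ee_pos: [0.5316, -0.0033, 0.1665]
eef_rot: [-3.14, -0.0, -0.121]
force: [2.7, 5.6, -1.1]
grip_width: 0.0134
grip_force: 45.0
```

```bash
python3 - <<'E'
import numpy as np
f=np.linspace(0,1.5,19); x,y=-.055,-.14
X=x*np.cos(f)+y*np.sin(f);Y=-x*np.sin(f)+y*np.cos(f)
print(np.round(np.c_[np.diff(X),-np.diff(Y)]*1000).astype(int).tolist())
E
```

```text
[[-11, -5], [-11, -6], [-10, -7], [-10, -8], [-9, -9], [-8, -9], [-8, -10], [-7, -11], [-6, -11], [-5, -12], [-4, -12], [-3, -12], [-2, -12], [-1, -12], [0, -13], [1, -12], [2, -12], [3, -12]]
```

Request:
apply_moves(plan=[-11,-5,0,0,-11,-6,0,0,-10,-7,0,0,-10,-8,0,0,-9,-9,0,0,-8,-9,0,0])

```text
time_s: 11.95
ee_pos: [0.4753, 0.0454, 0.1663]
eef_rot: [3.137, 0.005, -0.122]
force: [-20.0, -19.2, 11.8]
grip_width: 0.013
grip_force: 45.0
```

Request:
apply_moves(plan=[0,0,0,0,0,0,0,0])

```text
time_s: 12.15
ee_pos: [0.4752, 0.0454, 0.1663]
eef_rot: [3.137, 0.006, -0.121]
force: [-19.9, -17.8, 10.9]
grip_width: 0.0132
grip_force: 45.0
```

Request:
apply_moves(plan=[-1.5,1.3,0,0,0,0,0,0])

```text
time_s: 12.35
ee_pos: [0.4751, 0.0452, 0.1663]
eef_rot: [3.14, 0.002, -0.121]
force: [-5.8, -7.8, 2.7]
grip_width: 0.013
grip_force: 45.0
```

Request:
apply_moves(plan=[-8.5,-9.5,0,0,-7,-11,0,0,-6,-11,0,0,-5,-12,0,0])

```text
time_s: 12.75
ee_pos: [0.453, 0.0916, 0.1663]
eef_rot: [3.139, 0.005, -0.122]
force: [-6.9, -6.3, 3.6]
grip_width: 0.0134
grip_force: 45.0
```

Request:
apply_moves(plan=[0,0,0,0])

```text
time_s: 12.85
ee_pos: [0.453, 0.0926, 0.1663]
eef_rot: [3.14, 0.004, -0.12]
force: [-13.5, -6.5, 6.3]
grip_width: 0.013
grip_force: 45.0
```

Request:
apply_moves(plan=[-5,-12,0,0,-3,-12,0,0,-2,-12,0,0,-1,-12,0,0,0,0,0,0])

```text
time_s: 13.35
ee_pos: [0.4492, 0.1418, 0.1662]
eef_rot: [3.141, 0.002, -0.12]
force: [-6.4, -1.6, 0.8]
grip_width: 0.0132
grip_force: 45.0
```

Request:
apply_moves(plan=[0,-13,0,0,1,-12,0,0,2,-12,0,0,3,-12,0,0,0,0,0,0,0,0,0,0])

```text
time_s: 13.95
ee_pos: [0.4617, 0.1889, 0.1661]
eef_rot: [3.141, 0.001, -0.121]
force: [-6.0, -0.5, -1.8]
grip_width: 0.0131
grip_force: 45.0
```

```bash
python3 - <<'E'
from h import *
c=camera("top"); cv2.imwrite("pics/top2.png",c["image"][...,::-1]); o=monitor.get_obs(); print(o["ee_pos"],o["force"],o["grip_width"])
p=o["ee_pos"][:2]-[.602,.128]; R=np.array([[.9926,.1213],[-.1213,.9926]]); q=R.T@p
print(np.arctan2(-.14,-.055)-np.arctan2(q[1],q[0]),q)
E
```

```text
[0.46165049 0.18874621 0.16614612] [-5.18298265 -1.9353771  -2.55424122] 0.013198786126951278
-4.799847587805411 [-0.14667944  0.04327229]
```

View pics/top2.png

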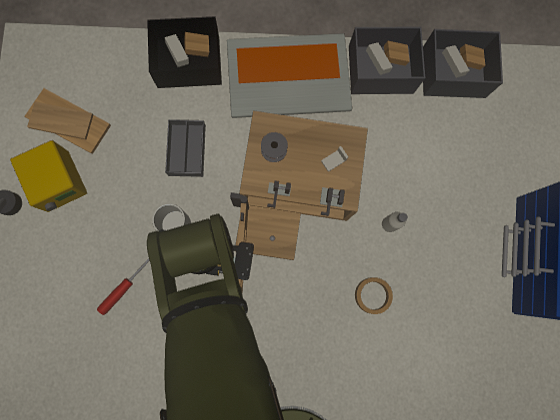

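The gate is at about 1.48 rad (visible as a line from (240,200) to (241,290)). The post is still gripped, and the bystanders in view haven't moved, though the arm partly hides the mug. Handing in.

```bash
python3 -c "
from station import ctrl
print(ctrl.hand_in())"
```

```text
the job is handed in; nothing more can be done
None
```

I handed the job in at about 14 s with both catches squeezed fully in, tall one first, and the arm still gripping the post with the gate open about 1.48 rad; hand-in returned no verdict.

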